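Put the hand stamp away in its sprung clamshell case

TASK

The wooden hand stamp has been left standing on the lid of the shut dark grey clamshell case. Take it off, press the release button on the case's front so that the lid springs open to its stop, then lower the stamp flat into its empty wooden-rimmed seat inside (set it down, do not drop it) and leave the case open. Keep the stamp upright all the while, never let the lid spring up with the stamp on it, and leave the ink tins, bottle and jar where they are.

Things in the scene. Friction and masses are not known exactly. Their poses are not given: they have to be found in the camera images.
- case: Dark grey plastic clamshell case, fixed, 200 (x) x 270 (y) mm; lower half 50 mm high, walls and floor 5 mm; 80 mm high when shut. Origin: centre of underside; x from the front (button side) to the hinge, z up. Three bays centred at x -10, y -85, 0, +85 mm, parted by ribs up to z 15, hold the seat and two tins in random order. Sloped button console, 85 mm wide, juts out mid-front to x -145.
- lid (a joint): Lid, rad: a hollow dark grey shell 200 x 270 x 30 mm, hinge axis along case y at case x +100, z 50 mm. 0 = shut, latched. Let go, a spring swings it up in under 1 s to its stop at 1.05, where it stays, leaning over the case: its front edge then stands about above the case's middle, 220 to 240 mm up, so to work inside the tool must lean 20 to 50 degrees back over the case's front.
- lid_edge (a point): Middle of the lid's front edge face: 200 mm from the hinge axis, half-way up the 30 mm shell; moves with the lid.
- button (a joint): Travel of the release button, m: 0 = out, 0.008 = fully in. A white cylinder 32 mm across that stands 14 mm out of the sloped console; about 1.5 N to start, 5.5 N fully in. The latch lets go at 4 to 5 mm; the button springs back when released.
- button_top (a point): Centre of the button's outer face: case x -128, y 0, z 53 mm when out. It is pressed along its axis, 25 degrees from vertical: in the case's frame 0.423 along +x and 0.906 along -z.
- seat: The stamp's empty seat: a low light-wood rim, 8 mm high, fixed on the case's floor in one of the three bays. Inside 92 (x) x 60 (y) mm. Origin: centre of the inside at floor level (5 mm above the table), axes parallel to the case's. Hidden while the lid is shut.
- stamp: Wooden hand stamp, 0.13 to 0.26 kg: a foot 84 (x) x 52 (y) x 16 mm carrying an upright grip bar 56 long (x), 20 thick (y), its top 58.5 mm above the underside. Origin: centre of its underside; z up. Starts upright on the lid, its x turned up to 50 degrees from the case's. Either way round fits the seat.
- tin_a: Flat metal ink tin 82 x 64 x 24 mm, loose in a bay of the case, origin at the centre of its underside; to be left alone.
- tin_b: The other ink tin, the same; to be left alone.
- bottle: Dark brown paint bottle with white cap, 72 mm across, 170 mm tall, loose on the table beside the case; origin at the centre of its underside; to be left alone.
- jar: Glass jar with lid, 84 mm across, 110 mm tall, loose on the table beside the case, on the other side; origin at the centre of its underside; to be left alone.
There are look-alikes about, which are no part of the job. Of the things like the stamp, leave any that is purple, red or yellow; of the rest the larger one is meant.

How it is judged:
On the way, in this order (a step that is already met when the one before it is completed fails the run):
1. the lid has sprung open to its stop (value of joint lid above 0.98 rad), for 0.2 s.
2. the stamp is lowered into its seat while still held (within 7 mm of the centre, less than 12 mm above the floor) (x of stamp in the frame of seat between -0.007 and 0.007 m and y of stamp in the frame of seat between -0.007 and 0.007 m and z of stamp in the frame of seat below 0.012 m and angle between the x axis of stamp and the x axis of seat, either way round below 0.15 rad and angle between stamp's own z axis and vertical below 0.12 rad and contact force between the fingers and stamp above 0.3 N), for 0.05 s.
At the end, for the whole second after the job is handed in: Stamp at rest in its seat: within 7 mm of its centre in x and y, underside under 4 mm above the case floor, within 0.15 rad of the seat's direction (either way round) and 0.12 rad of upright. Lid at its stop (over 0.98 rad). Bottle, jar and tins upright (0.1 rad), where they were (x of stamp in the frame of seat between -0.007 and 0.007 m and y of stamp in the frame of seat between -0.007 and 0.007 m and z of stamp in the frame of seat below 0.004 m and angle between the x axis of stamp and the x axis of seat, either way round below 0.15 rad and angle between stamp's own z axis and vertical below 0.12 rad and value of joint lid above 0.98 rad and linear speed of stamp below 0.02 m/s and angle between each of bottle, jar, tin_a, tin_b's own z axis and vertical below 0.1 rad); the robot touches nothing.
It fails at once if the lid springs up with the stamp on it (value of joint lid between 0.06 and 0.7 rad and height (world z) of stamp above 0.07 m and contact force between stamp and lid above 0.2 N).
It fails at once if the stamp is tipped (more than 0.7 rad from upright) (angle between stamp's own z axis and vertical above 0.7 rad).
It fails at once if an ink tin is moved more than 20 mm (distance of any of tin_a, tin_b from where it was at the start of the episode above 0.02 m).
It fails at once if the bottle or jar is moved more than 30 mm (distance of any of bottle, jar from where it was at the start of the episode above 0.03 m).
It also fails if it takes over 72 s, if anything falls off the work surface, if the arm or the gripper's body presses on something with over 40 N, if the wrist force passes 120 N, or if a joint passes its speed limit or range.

ROBOT

A 7-joint arm with a two-finger parallel gripper is mounted at the origin on the work surface. World frame = base frame: x ahead of the robot, y to its left, z up, the work surface at z = 0. Lengths are in m, angles in rad, forces in N, time in s.
With the tool pointing down it reaches from about 0.4 to 0.85 m from the base axis. Payload 10.4 kg.
Tool frame: the origin (TCP) lies at the very end of the fingers, on their centre line; the grasp point (between the pads) lies 19 mm behind it; x points along the fingers, z is the direction in which the jaws open and shut, and the axes are right-handed (so a half turn about x gives the same grasp; the last joint's range is limited). The gripper opens to 87 mm and grips with 3 to 60 N. Pads are 19 mm wide; open, the fingers measure 117 mm over their backs; the gripper's body (75 mm by 190 mm) begins 51 mm behind the grasp point.
Start: joints at [-0.023, 0.332, -0.065, 1.46, 0.022, 1.35, -0.088], TCP at [0.625, 0, 0.223] pointing down, gripper open.
Joint ranges: [-2.6, 2.6], [-0.5, 2.12], [-1.47, 1.34], [0.16, 2.42], [-1.27, 4.41], [0.06, 2.06], [-2.6, 2.6]. Speed limits (rad/s): [2.22, 2.22, 2.79, 2.79, 3.14, 3.14, 3.14].

INTERFACE

Orientations are given as a rotation vector (axis times angle).
In Python, from bench import sensors, vision, workorder, trace, tip_of gives the robot as it stands. The module is installed in compiled form; this text tells all that it offers.
- The arm moves only by the shell command python3 -m creep 'ROWS' [FORCE]. ROWS is JSON, one flat list of numbers, 7 for each row, row after row: the shift along the world's x, y, z in mm, then the turn, a rotation vector about the world's x, y, z in rad, then the gripper command: -1 is fully open, 1 is shut, values between are in proportion. A call has 1 to 12 rows; each row is the pose to reach, as a shift and turn from the pose measured when the call began; what a row does not reach only later rows make up. A row lasts 1/8 s, in which the tool goes at most 62.5 mm and 10.7 degrees, less where a joint would pass 70% of its speed; a pose out of reach is approached as far as the arm can. A call with a gripper value outside its range is refused whole. The fingers move at their own pace and stop on an object; FORCE is the grip in N (left out, the last holds). Time passes only in rows, so rows that repeat a pose let the fingers close. It gives the time, the measured TCP pose, the force and the opening at its end, in the units of the state.
- sensors.read_state(): the state, without advancing time (a new reading comes with each control period).
- vision.camera(name): name is "scene" or "side" or "wrist"; returns (picture, depth): 400x640x3 uint8, red, green, blue; 400x640 float32, m along the optical axis (not along the pixel's ray), 0 where there is no reading.
- vision.camera_params(name): a dict with "fx", "fy", "cx", "cy" (pixels), "R" (3x3) and "t" (3): a world point X has camera coordinates R X + t; the wrist camera has in their place "T_tool_cam" (4x4, takes a point from camera to tool coordinates, whose origin is the TCP and whose axes are the tool frame's). Camera axes: x right, y down, z forward; pixel columns grow to the right and rows downward; lengths in m; the calibration is good to about 2 mm. The wrist camera is an equidistant fisheye: a pixel r from the principal point sees the ray r / f radians off the axis. A picture is of the moment at which its call begins: read the wrist's pose just before it. camera_params takes no time and is no camera call.
- workorder.finish_job(): hands the job in, once; it reports no verdict.
Trained networks look in the newest picture that a camera, given by its name, has taken for a name from the list of things; names that differ only in an ending like _2 or _b are one class to them, and where a whole thing is asked for, a point or a joint stands for the part that bears it (a point fixed in the world has none). Each returns a list of dicts, best first, with "score" (0 to 1); they miss things now and then, are a little off and sometimes report something else, mostly with a low value. They report only what shows in the picture. A call takes as long as a camera call. They do not tell look-alikes from the thing itself.
- trace(camera, label): "mask" (400x640 bool, what is visible of it) and "rect" ([left, top, right, bottom] in pixels, round what is visible of it).
- tip_of(camera, label): "at" ([column, row] in pixels: a listed point, or the origin of a listed thing).
The state is a dict: "t": time; "joint_positions": joint angles; "dq": joint speeds; "joint_efforts": joint torques, N m; "ee_pos": TCP position; "tool_rot": TCP orientation; "contact_force": force on the tool from outside, world axes, zero at the start; "wrist_torque": the same for the moment, N m; "gripper_width": finger opening in m.
Only numpy, scipy, OpenCV 4.12 (cv2) and the standard library are available. Lean on these libraries where they do the work, as an engineer would, in place of code of your own. Each camera call takes 0.05 s, during which the arm holds its last target.

## Working session

There is one attempt and no reset: what is moved stays moved. The work goes in short steps, Python scripts to look and compute and a shell command to move; the robot and the scene stay as the last step left them, time stands still between calls to the robot, and variables do not carry over. Pictures are saved under pics/ and viewed, and the job is handed in when it is done.

```bash
mkdir -p pics; ls
cat > h.py <<'E'
import numpy as np, cv2
from bench import sensors, vision, workorder, trace, tip_of
from scipy.spatial.transform import Rotation as Rn
def save(n,img): cv2.imwrite('pics/'+n,cv2.cvtColor(img,cv2.COLOR_RGB2BGR))
def cloud(cam,d):
    p=vision.camera_params(cam)
    v,u=np.mgrid[0:400,0:640]
    X=np.stack([(u-p['cx'])/p['fx']*d,(v-p['cy'])/p['fy']*d,d],-1)
    W=(X-np.array(p['t']))@np.array(p['R'])
    W[d<=0]=np.nan
    return W
E
python3 - <<'E'
from h import *
s=sensors.read_state();print({k:np.round(v,3) for k,v in s.items()})
for c in ['scene','side','wrist']:
    p,d=vision.camera(c);save(c+'0.png',p);np.save(c+'0.npy',d);print(c,vision.camera_params(c))
    for l in ['stamp','button_top']:
        for r in tip_of(c,l)[:3]: print(c,l,r)
E
```

```text
pics
{'t': np.float64(0.0), 'joint_positions': array([-0.023,  0.333, -0.065,  1.461,  0.022,  1.35 , -0.089]), 'dq': array([ 0.001, -0.   ,  0.002,  0.001,  0.001,  0.001, -0.001]), 'joint_efforts': array([-0.0000e+00, -6.2325e+01,  2.4000e-02, -3.8989e+01, -6.1000e-02,
        4.0000e-02,  0.0000e+00]), 'ee_pos': array([ 0.625, -0.   ,  0.222]), 'tool_rot': array([-0.   ,  1.572, -0.   ]), 'contact_force': array([ 0.982, -0.004, -0.344]), 'wrist_torque': array([-0.018,  0.018, -0.015]), 'gripper_width': np.float64(0.087)}
scene {'fx': 502.7153542515409, 'fy': 502.7153542515409, 'cx': 323.426145149529, 'cy': 198.4034272791102, 'R': array([[ 0.37498579,  0.92693448, -0.01334652],
       [ 0.60233558, -0.25456467, -0.75656373],
       [-0.70468255,  0.27566156, -0.65378376]]), 't': array([-0.24774499, -0.27917758,  1.63954891])}
scene stamp {'at': [204.1, 209.9], 'score': 0.84}
scene stamp {'at': [283.7, 228.8], 'score': 0.77}
scene stamp {'at': [212.2, 241.9], 'score': 0.75}
side {'fx': 388.6155294723649, 'fy': 388.6155294723649, 'cx': 322.339173061045, 'cy': 207.34918578196317, 'R':
[... 369 characters left out ...]
[301.0, 244.1], 'score': 0.45}
wrist {'fx': 309.70691628693146, 'fy': 309.70691628693146, 'cx': 315.6517742868297, 'cy': 199.21056886242977, 'T_tool_cam': array([[-1.54245080e-03, -2.97330281e-01,  9.54773442e-01,
        -1.62723166e-01],
       [ 1.10705328e-03, -9.54774500e-01, -2.97328822e-01,
         8.25138007e-02],
       [ 9.99998198e-01,  5.98369989e-04,  1.80185315e-03,
         4.49394787e-04],
       [ 0.00000000e+00,  0.00000000e+00,  0.00000000e+00,
         1.00000000e+00]])}
wrist stamp {'at': [262.9, 319.1], 'score': 0.9}
wrist stamp {'at': [162.2, 106.1], 'score': 0.75}
wrist stamp {'at': [155.3, 236.9], 'score': 0.71}
wrist button_top {'at': [218.6, 212.5], 'score': 0.91}
```

View pics/scene0.png

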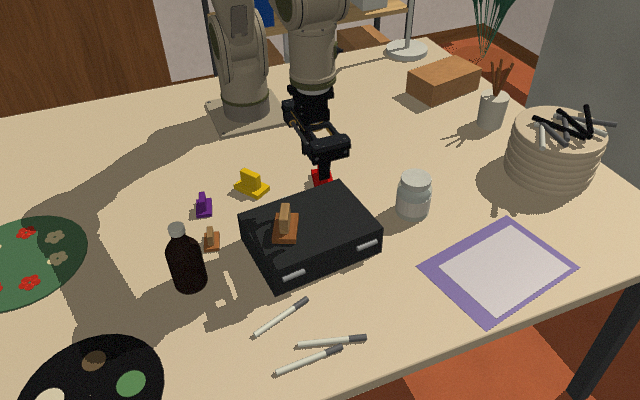

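View pics/side0.png

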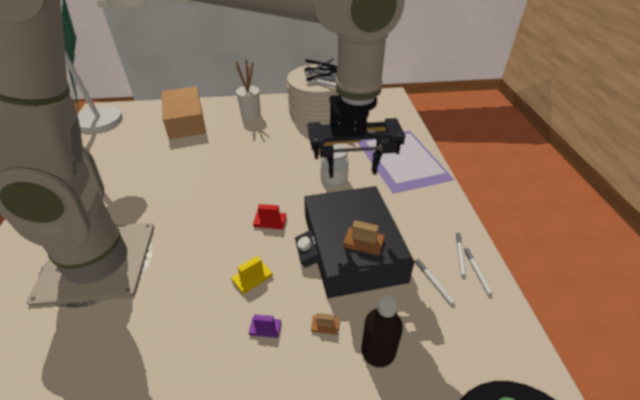

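View pics/wrist0.png

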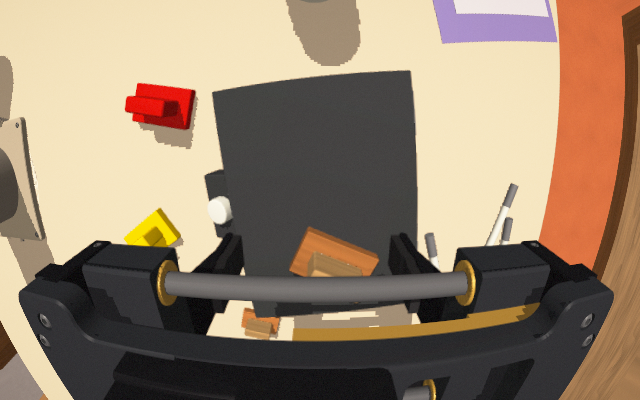

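The stamp stands on the lid in all three pictures (scene 285,225; side 363,238; wrist 333,260). The button console faces the robot (side 305,243). The small wooden stamp, the red, yellow and purple ones are decoys. Next I'll measure positions from depth.

Run:
```python
from h import *
allp={}
for c in ['scene','side']:
    W=cloud(c,np.load(c+'0.npy'))
    z=W[...,2]; roi=(abs(W[...,0]-.65)<.25)&(abs(W[...,1])<.28)
    lid=roi&(abs(z-.08)<.006)
    n,l,st,ce=cv2.connectedComponentsWithStats(lid.astype(np.uint8)); k=1+st[1:,4].argmax()
    P=W[l==k]; r=cv2.minAreaRect(P[:,:2].astype(np.float32)); print(c,'lid',r,np.median(P[:,2]), cv2.boxPoints(r).round(3).tolist())
    for nm,a,b in [('foot',.092,.100),('grip',.1325,.143)]:
        m=roi&(z>a)&(z<b); n,l,st,ce=cv2.connectedComponentsWithStats(m.astype(np.uint8))
        for k in range(1,n):
            if st[k,4]>25:
                P=W[l==k]; r=cv2.minAreaRect(P[:,:2].astype(np.float32)); print(c,nm,st[k],np.round(r[0],4),np.round(r[1],4),r[2],np.median(P[:,2]))
    vision.camera(c)
    for lab in ['stamp','bottle','jar','button','case']:
        for t in trace(c,lab)[:1]:
            P=W[t['mask']];P=P[~np.isnan(P[:,0])];print(c,lab,t['score'],t['rect'],np.nanmedian(P,0).round(3),np.percentile(P,97,0).round(3),np.percentile(P,3,0).round(3))
```

```text
scene lid ((0.6355851292610168, -0.024313896894454956), (0.20674137771129608, 0.2712925970554352), 6.097399711608887) 0.0797332878426846 [[0.5180000066757202, 0.10000000149011612], [0.546999990940094, -0.17000000178813934], [0.753000020980835, -0.14800000190734863], [0.7239999771118164, 0.12200000137090683]]
scene foot [401 182  24  11  53] [0.6432 0.2326] [0.058 0.02 ] 42.66086196899414 0.09642471834190262
scene foot [272 213  27  28 432] [ 0.6471 -0.0837] [0.0516 0.0872] 65.8180160522461 0.0956363395852777
scene grip [278 203  12  20 180] [ 0.6465 -0.0835] [0.0204 0.0564] 65.89240264892578 0.13781320666121136
scene stamp 0.82 [193.4, 193.3, 213.0, 221.1] [ 0.428 -0.23   0.012] [ 0.444 -0.209  0.044] [ 0.388 -0.25   0.001]
scene bottle 0.83 [164.9, 222.2, 204.9, 291.5] [ 0.664 -0.305  0.097] [ 0.675 -0.274  0.169] [ 0.636 -0.336  0.01 ]
scene jar 0.85 [395.4, 168.4, 432.1, 223.0] [0.648 0.239 0.08 ] [0.666 0.282 0.111] [0.599 0.213 0.009]
scene case 0.89 [234.8, 179.9, 386.8, 296.1] [ 0.688 -0.027  0.079] [0.747 0.105 0.082] [ 0.545 -0.16   0.006]
side lid ((0.6363043785095215, -0.0
[... 221 characters left out ...]
390656], [0.722000002861023, 0.12200000137090683]]
side foot [344 228  40  25 402] [ 0.645  -0.0841] [0.0539 0.0853] 68.44145202636719 0.09722168800148143
side grip [352 221  27  13 209] [ 0.6457 -0.0834] [0.0216 0.0561] 64.36888122558594 0.13941820392355722
side stamp 0.95 [312.0, 310.0, 337.8, 335.2] [ 0.538 -0.243  0.013] [ 0.564 -0.225  0.042] [ 0.513 -0.257  0.005]
side bottle 0.71 [359.1, 295.2, 401.0, 368.6] [ 0.631 -0.323  0.11 ] [ 0.665 -0.291  0.172] [ 0.605 -0.34   0.009]
side jar 0.63 [319.5, 143.1, 347.6, 188.3] [0.627 0.222 0.062] [0.661 0.267 0.112] [0.585 0.212 0.01 ]
side case 0.82 [294.6, 187.1, 416.6, 298.6] [ 0.618 -0.076  0.081] [0.735 0.097 0.084] [ 0.513 -0.165  0.011]
```

Run:
```python
from h import *
G=np.zeros((32,36))
for c in ['scene','side']:
    W=cloud(c,np.load(c+'0.npy')).reshape(-1,3); W=W[~np.isnan(W[:,0])]
    W=W[(W[:,2]>.012)&(W[:,2]<.3)]
    i=((W[:,0]-.30)/.02).astype(int); j=((.36-W[:,1])/.02).astype(int)
    ok=(i>=0)&(i<32)&(j>=0)&(j<36)
    np.maximum.at(G,(i[ok],j[ok]),W[ok,2]*100)
print('y   ',' '.join('%3d'%(36-2*j-1) for j in range(36)))
for i in range(32): print('%.2f'%(.31+.02*i),' '.join('%3d'%v if v else '  .' for v in G[i]))
# rotation for grasp
def tool(yawdeg,lean):
    y=np.radians(yawdeg);L=np.radians(lean)
    sx=np.array([np.cos(y),np.sin(y),0]); sy=np.array([-np.sin(y),np.cos(y),0])
    x=np.sin(L)*sx-np.cos(L)*np.array([0,0,1]); z=sy; return np.stack([x,np.cross(z,x),z],1)
R0=Rn.from_rotvec(sensors.read_state()['tool_rot'])
for L in (0,30):
    T=tool(-24,L); rv=(Rn.from_matrix(T)*R0.inv()).as_rotvec(); 
    g=np.array([.646,-.0837,.08+.041]); tcp=g+T[:,0]*.019
    print(L,rv.round(3),tcp.round(4),((tcp-sensors.read_state()['ee_pos'])*1000).round(1))
```

```text
y     35  33  31  29  27  25  23  21  19  17  15  13  11   9   7   5   3   1  -1  -3  -5  -7  -9 -11 -13 -15 -17 -19 -21 -23 -25 -27 -29 -31 -33 -35
0.31   .   .   .   .   .   .   .   .   .   .   .   .   .   .   .   .   .   .   .   .   .   .   .   .   .   .   .   .   .   .   .   .   .   .   .   .
0.33   .   .   .   .   .   .   .   .   .   .   .   .   .   .   .   .   .   .   .   .   .   .   1   1   .   .   .   .   .   .   .   .   .   .   .   .
0.35   .   .   .   .   .   .   .   .   .   .   .   .   .   .   .   .   .   .   .   .   .   .   5   5   1   .   .   .   .   .   .   .   .   .   .   .
0.37   .   .   .   .   .   .   .   .   .   .   .   .   .   .   .   .   .   .   .   .   .   .   6   6   1   .   .   .   .   .   .   .   .   .   .   .
0.39   .   .   .   .   .   .   .   .   .   .   .   1   1   5   1   .   .   .   .   .   1   6   6   5   1   .   .   .   4   4   1   .   .   .   .   .
0.41   .   .   .   .   .   .   .   .   .   .   .   1   6   6   2   .   .   .   .   .   1   6   6   1   .   .   .   .   4   4   1   .   .   .   .   .
0.43   .   .   .   .   .   .   .   .   .   .   .   .   5 
[... 3265 characters left out ...]
   .   .   .   .   .   .   .   .   .   .   .   .   .   .   1   1   .   .   .   .   .   .   .   .   .   .
0.89   .   .   .   .   .   .   .   .   .   .   .   .   .   .   .   .   .   .   .   .   1   1   1   1   1   1   .   .   .   .   .   .   .   .   .   .
0.91   .   .   .   .   .   .   .   .   .   .   .   .   .   .   .   .   .   .   1   1   1   1   1   1   1   1   1   1   1   .   .   .   .   .   .   .
0.93   .   .   .   .   .   .   .   .   .   .   .   .   .   .   .   .   .   .   1   .   .   1   1   1   1   1   1   1   1   .   .   .   .   .   .   .
0 [-0.     0.     1.152] [ 0.646  -0.0837  0.102 ] [  21.   -83.7 -120.6]
30 [-0.464 -0.301  1.124] [ 0.6547 -0.0876  0.1045] [  29.6  -87.6 -118.1]
```

```bash
python3 -m creep '[15,-40,10,-0.232,-0.15,0.562,-1, 30,-88,-20,-0.464,-0.301,1.124,-1, 30,-88,-20,-0.464,-0.301,1.124,-1, 30,-88,-20,-0.464,-0.301,1.124,-1, 30,-88,-20,-0.464,-0.301,1.124,-1, 30,-88,-20,-0.464,-0.301,1.124,-1, 30,-88,-20,-0.464,-0.301,1.124,-1, 30,-88,-20,-0.464,-0.301,1.124,-1, 30,-88,-20,-0.464,-0.301,1.124,-1]' 25
cat >> h.py <<'E'
def tool(yawdeg,lean):
    y=np.radians(yawdeg);L=np.radians(lean)
    sx=np.array([np.cos(y),np.sin(y),0]); sy=np.array([-np.sin(y),np.cos(y),0])
    x=np.sin(L)*sx-np.cos(L)*np.array([0,0,1]); z=sy; return np.stack([x,np.cross(z,x),z],1)
def delta(T,tcp):
    s=sensors.read_state()
    print('shift mm',((np.array(tcp)-s['ee_pos'])*1000).round(1),'rv',(Rn.from_matrix(T)*Rn.from_rotvec(s['tool_rot']).inv()).as_rotvec().round(3),'t',s['t'],'F',np.round(s['contact_force'],1),'w',s['gripper_width'],'q',np.round(s['joint_positions'],2))
E
python3 - <<'E'
from h import *
T=tool(-24,30); delta(T,np.array([.646,-.0837,.121])+T[:,0]*.019)
p,d=vision.camera('wrist');save('w1.png',p)
p,d=vision.camera('side');save('s1.png',p)
E
```

```text
t: 2.17
ee_pos: [0.6553, -0.088, 0.203]
tool_rot: [-1.181, 1.067, 0.49]
contact_force: [-0.1, 0.3, 0.9]
gripper_width: 0.0871
shift mm [ -0.6   0.4 -98.4] rv [-0.001 -0.     0.003] t 2.175 F [-0.1  0.3  0.9] w 0.0871237277375179 q [ 0.07  0.11 -0.14  1.88  0.38  0.72  0.85]
```

View pics/s1.png

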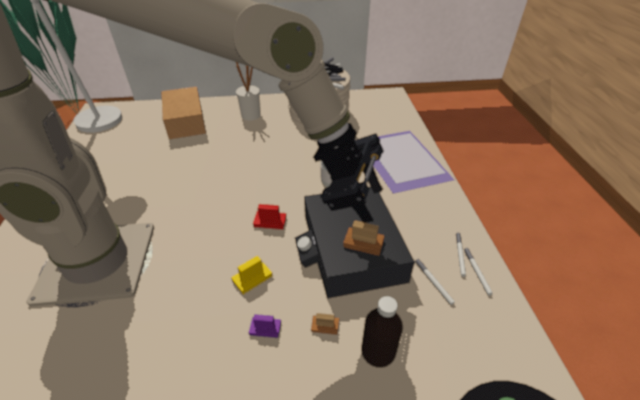

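View pics/w1.png

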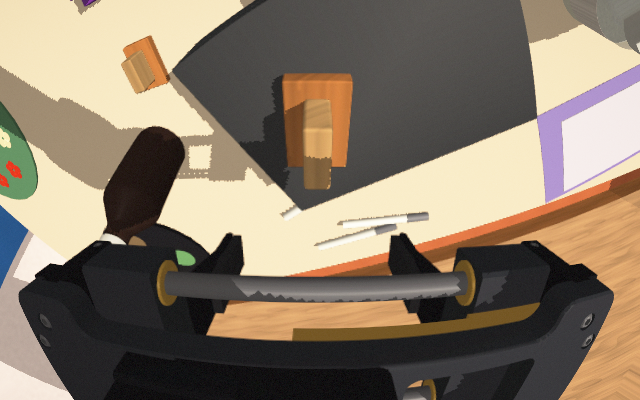

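Aligned: the stamp shows upright and centred at column 317 between the open fingers. Descend and grip.

```bash
python3 -m creep '[-1,0,-50,0,0,0.003,-1, -1,0,-85,0,0,0.003,-1, -1,0,-98,0,0,0.003,-1, -1,0,-98,0,0,0.003,-1, -1,0,-98,0,0,0.003,0.9, -1,0,-98,0,0,0.003,0.9, -1,0,-98,0,0,0.003,0.9, -1,0,-98,0,0,0.003,0.9, -1,0,-98,0,0,0.003,0.9, -1,0,-98,0,0,0.003,0.9]' 25
python3 - <<'E'
from h import *
T=tool(-24,30); delta(T,np.array([.646,-.0837,.121])+T[:,0]*.019)
E
```

```text
t: 3.52
ee_pos: [0.6545, -0.0879, 0.1049]
tool_rot: [-1.183, 1.064, 0.493]
contact_force: [-0.6, 0.4, -0.8]
gripper_width: 0.0351
shift mm [ 0.1  0.3 -0.3] rv [-0.001  0.    -0.001] t 3.525 F [-0.6  0.4 -0.8] w 0.03509049793325159 q [ 0.04  0.22 -0.11  1.98  0.52  0.53  0.7 ]
```

```bash
python3 -m creep '[0,0,0,0,0,0,1, 0,0,0,0,0,0,1, 0,0,0,0,0,0,1, 0,0,0,0,0,0,1, 0,0,15,0,0,0,1, 0,0,40,0,0,0,1, 0,0,60,0,0,0,1,0,0,60,0,0,0,1]' 25
python3 - <<'E'
from h import *
T=tool(6.2,30); g=np.array([.5,.18,.2])
delta(T,g+T[:,0]*.019)
p,d=vision.camera('side');save('s2.png',p)
p,d=vision.camera('wrist');save('w2.png',p)
E
```

```text
t: 4.53
ee_pos: [0.6556, -0.0879, 0.1675]
tool_rot: [-1.183, 1.061, 0.491]
contact_force: [-0.4, 0.2, -1.4]
gripper_width: 0.0197
shift mm [-146.1  269.    16. ] rv [-0.002  0.003  0.526] t 4.525 F [-0.4  0.2 -1.4] w 0.019702165912102398 q [ 0.07  0.14 -0.14  1.92  0.43  0.65  0.81]
```

View pics/s2.png

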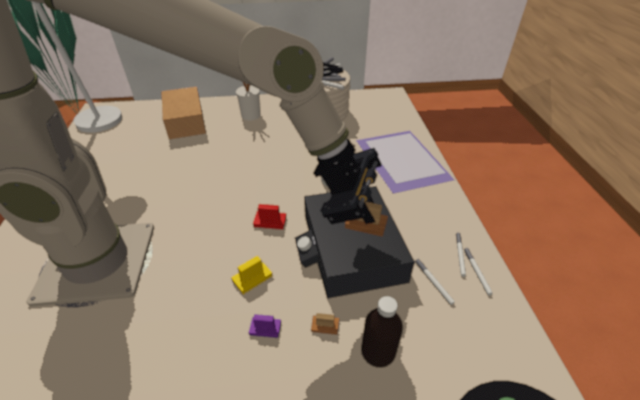

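View pics/w2.png

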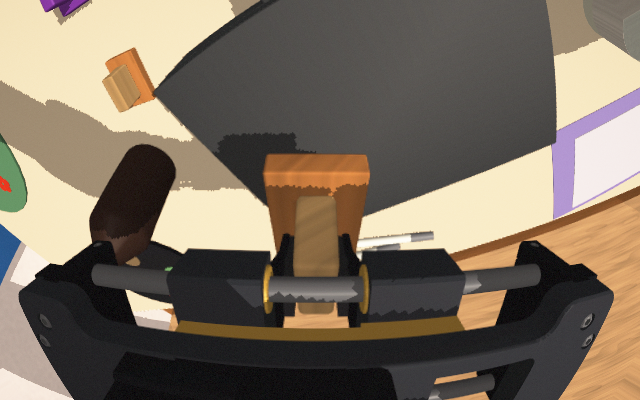

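The stamp is held (opening 19.7 mm) and lifted clear of the lid (wrist 317,220). Next I'll carry it to the free spot on the left at (0.50, 0.18).

```bash
python3 -m creep '[-18,34,8,0,0,0.066,1, -37,67,16,0,0,0.132,1, -55,101,16,0,0,0.198,1, -73,135,16,0,0,0.263,1, -92,168,16,0,0,0.33,1, -110,202,16,0,0,0.395,1, -128,235,16,0,0,0.46,1, -146,269,16,0,0,0.526,1, -146,269,16,0,0,0.526,1, -146,269,16,0,0,0.526,1]' 25
python3 - <<'E'
from h import *
T=tool(6.2,30); g=np.array([.5,.18,.043])
delta(T,g+T[:,0]*.019)
p,d=vision.camera('scene');save('c3.png',p)
p,d=vision.camera('wrist');save('w3.png',p)
E
```

```text
t: 5.88
ee_pos: [0.5082, 0.1812, 0.1806]
tool_rot: [-1.466, 0.744, 0.899]
contact_force: [-0.3, 0.8, -2.2]
gripper_width: 0.0195
shift mm [   1.3   -0.2 -154.1] rv [-0.    -0.001 -0.   ] t 5.875 F [-0.3  0.8 -2.2] w 0.019527012776403396 q [-0.15 -0.15 -0.39  2.17  0.26  0.65  0.95]
```

View pics/c3.png

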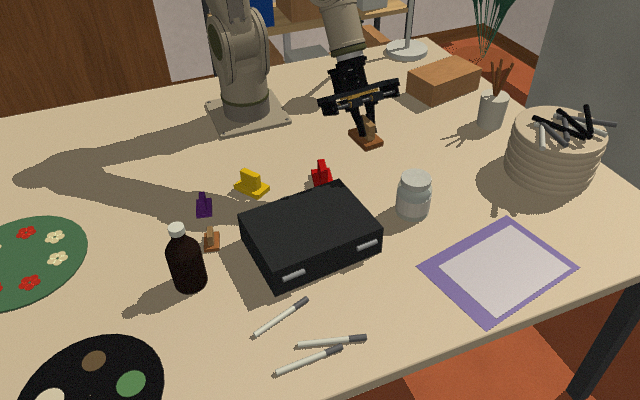

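View pics/w3.png

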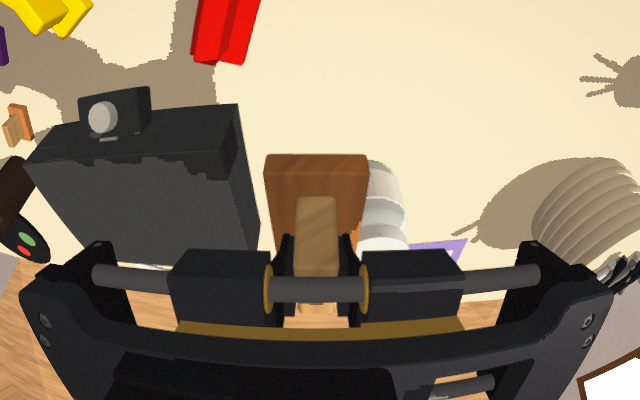

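The stamp hangs level over clear table (wrist 317,205; scene 365,138). Lowering.

```bash
python3 -m creep '[1,0,-30,0,0,0,1, 1,0,-65,0,0,0,1, 1,0,-100,0,0,0,1, 1,0,-125,0,0,0,1, 1,0,-142,0,0,0,1, 1,0,-150,0,0,0,1, 1,0,-154,0,0,0,1, 1,0,-155,0,0,0,1, 1,0,-155,0,0,0,1]' 25
python3 - <<'E'
from h import *
T=tool(6.2,30); g=np.array([.5,.18,.041])
delta(T,g+T[:,0]*.019)
E
```

```text
t: 7.1
ee_pos: [0.5097, 0.1805, 0.0258]
tool_rot: [-1.465, 0.745, 0.897]
contact_force: [-0.8, 0.3, -1.8]
gripper_width: 0.0197
shift mm [-0.3  0.5 -1.3] rv [-0.001 -0.001  0.002] t 7.1 F [-0.8  0.3 -1.8] w 0.019745893030927573 q [-0.18  0.14 -0.4   2.3   0.89  0.36  0.32]
```

```bash
python3 -m creep '[0,0,-1,0,0,0,1, 0,0,-2,0,0,0,1,0,0,-2,0,0,0,1]' 25
python3 - <<'E'
from h import *
p,d=vision.camera('scene');save('c4.png',p[80:220,260:460].repeat(3,0).repeat(3,1))
E
```

```text
t: 7.48
ee_pos: [0.51, 0.1806, 0.0243]
tool_rot: [-1.465, 0.744, 0.897]
contact_force: [-1.8, -1.0, 3.9]
gripper_width: 0.0198
```

View pics/c4.png

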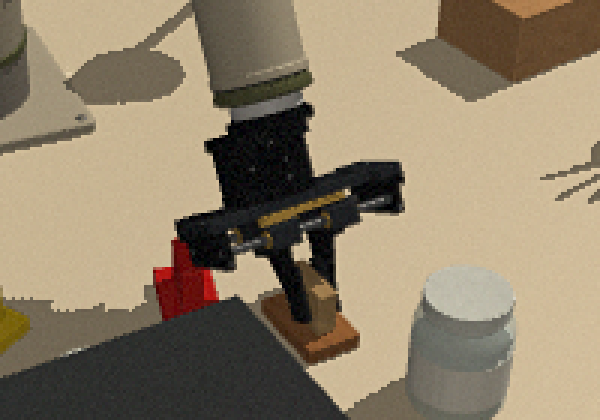

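The stamp stands on the table (foot at scene ~363,140), with the contact force now upward. Release, retreat and locate the button.

```bash
python3 -m creep '[0,0,0.5,0,0,0,0.2, 0,0,0.5,0,0,0,-0.15, 0,0,0.5,0,0,0,-0.15, 0,0,0.5,0,0,0,-0.15, 0,0,20,0,0,0,-0.15, 0,0,60,0,0,0,-0.15, 0,0,110,0,0,0,-0.15, 0,0,150,0,0,0,1, 0,-60,165,0,0,0,1, 0,-110,165,0,0,0,1, 0,-110,165,0,0,0,1]' 25
python3 - <<'E'
from h import *
s=sensors.read_state();p,d=vision.camera('wrist');save('w5.png',p)
print([ (r['at'],r['score']) for r in tip_of('wrist','button_top')])
P=vision.camera_params('wrist');Tc=P['T_tool_cam'];R=Rn.from_rotvec(s['tool_rot']).as_matrix()
def ray(u,v):
    a=np.array([u-P['cx'],v-P['cy']]);r=np.hypot(*a);th=r/P['fx'];c=np.array([*(a/r*np.sin(th)),np.cos(th)])
    return R@(Tc[:3,:3]@c), s['ee_pos']+R@Tc[:3,3]
for r in tip_of('wrist','button_top')[:1]:
    dr,o=ray(*r['at']); k=(.053-o[2])/dr[2]; print('button est',o+k*dr)
p,d=vision.camera('scene');save('c5.png',p);W=cloud('scene',d)
m=(W[...,2]>.045)&(W[...,2]<.062)&(abs(W[...,0]-.51)<.03)&(abs(W[...,1]+.035)<.035)&(p.min(-1)>110)
print('white button pts scene',m.sum(),W[m].mean(0))
p2,d2=vision.camera('side');W=cloud('side',d2);save('s5.png',p2)
m=(W[...,2]>.04)&(W[...,2]<.068)&(abs(W[...,0]-.51)<.03)&(abs(W[...,1]+.035)<.035)&(p2.min(-1)>110)
print('side',m.sum(),W[m].mean(0),W[m].min(0),W[m].max(0))
T=tool(6.2,25); delta(T,np.array([.5087,-.038,.053])-T[:,0]*.04)
E
```

```text
t: 8.9
ee_pos: [0.5099, 0.0669, 0.1894]
tool_rot: [-1.462, 0.748, 0.893]
contact_force: [0.4, 1.2, -0.1]
gripper_width: 0.0178
[([200.8, 111.4], 0.64)]
button est [ 0.50757438 -0.03798921  0.053     ]
white button pts scene 2 [ 0.49932649 -0.04067675  0.04844907]
side 84 [ 0.5105302  -0.04230639  0.05348972] [ 0.49883902 -0.05354986  0.04508585] [ 0.52095979 -0.02496198  0.05917737]
shift mm [ -18.1 -111.6  -99.9] rv [-0.01   0.087 -0.   ] t 9.15 F [-0.4  0.1 -0.2] w 0.0023002737941427613 q [-0.03 -0.24 -0.23  2.23  0.04  0.63  1.39]
```

View pics/w5.png

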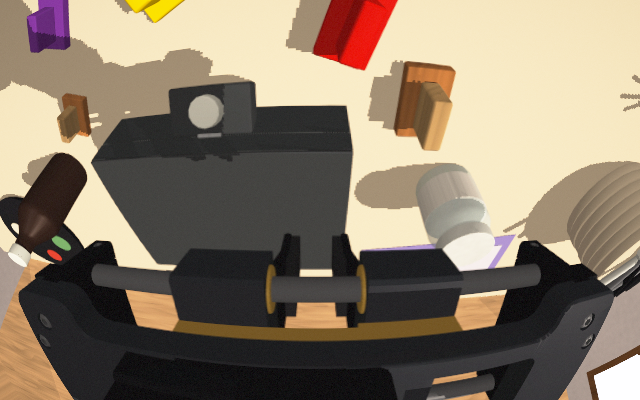

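View pics/s5.png

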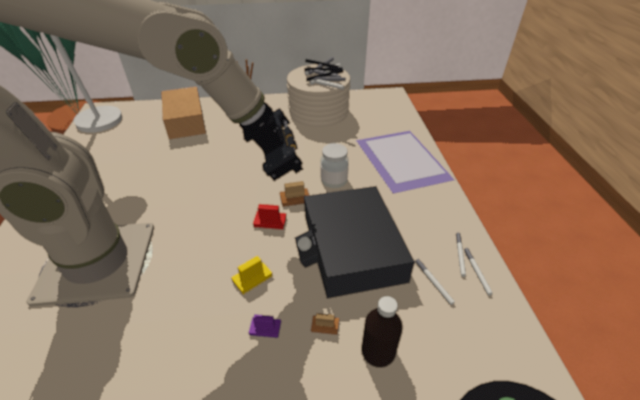

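The stamp is upright on the table (wrist 425,105). The button (wrist 206,111) comes out at (0.508, -0.038, 0.053), which agrees with the case fit. Next is the standoff 40 mm out along its axis.

```bash
python3 -m creep '[-10,-40,0,0,0.03,0,1, -18,-90,-10,0,0.06,0,1, -18,-112,-50,-0.01,0.087,0,1, -18,-112,-100,-0.01,0.087,0,1, -18,-112,-100,-0.01,0.087,0,1, -18,-112,-100,-0.01,0.087,0,1]' 25
python3 - <<'E'
from h import *
T=tool(6.2,25); B=np.array([.508,-.038,.053]);delta(T,B); print(T[:,0]); delta(T,B+T[:,0]*.007)
p,d=vision.camera('side');save('s6.png',p[150:330,200:440].repeat(3,0).repeat(3,1))
E
```

```text
t: 9.9
ee_pos: [0.493, -0.0395, 0.0908]
tool_rot: [-1.444, 0.811, 0.965]
contact_force: [0.6, 0.6, 1.0]
gripper_width: 0.0005
shift mm [ 15.    1.5 -37.8] rv [ 0.     0.001 -0.002] t 9.9 F [0.6 0.6 1. ] w 0.0005248272778884818 q [-0.01 -0.1   0.04  2.32 -0.11  0.49  1.8 ]
[ 0.42014635  0.0456425  -0.90630779]
shift mm [ 18.    1.8 -44.1] rv [ 0.     0.001 -0.002] t 9.9 F [0.6 0.6 1. ] w 0.0005248272778884818 q [-0.01 -0.1   0.04  2.32 -0.11  0.49  1.8 ]
```

View pics/s6.png

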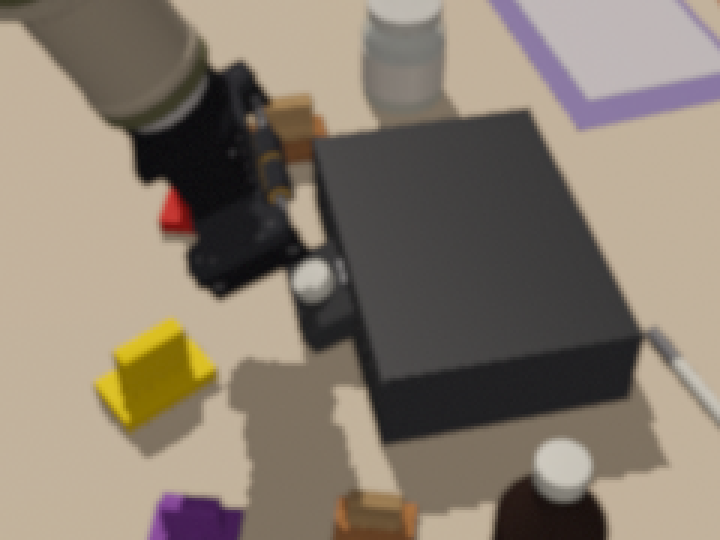

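```bash
python3 -m creep '[7,1,-17,0,0,0,1, 13,1.5,-32,0,0,0,1, 16,1.5,-39,0,0,0,1, 17,2,-42,0,0,0,1, 18,2,-44,0,0,0,1, 18.5,2,-45,0,0,0,1, 18.5,2,-45,0,0,0,1]' 25
python3 - <<'E'
from h import *
T=tool(6.2,25); B=np.array([.508,-.038,.053]);delta(T,B)
p,d=vision.camera('scene');save('c7.png',p)
E
```

```text
t: 10.82
ee_pos: [0.5132, -0.0374, 0.0478]
tool_rot: [-1.446, 0.808, 0.961]
contact_force: [1.1, 0.8, 6.0]
gripper_width: 0.0007
shift mm [-5.2 -0.6  5.2] rv [-0.     0.006 -0.002] t 10.825 F [1.1 0.8 6. ] w 0.0007093260149504911 q [-0.02  0.03  0.05  2.31 -0.16  0.37  1.84]
```

View pics/c7.png

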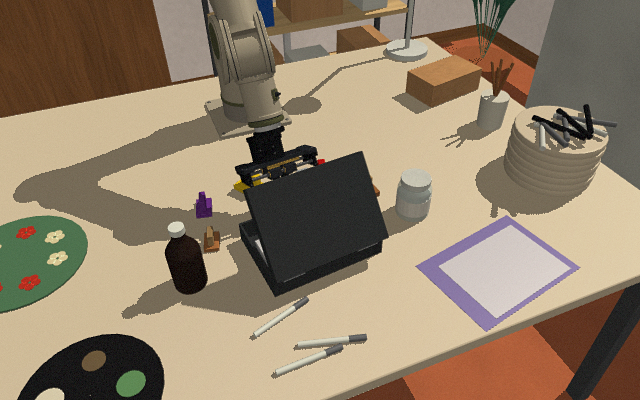

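The lid has sprung open (scene 315,200). Back off and look inside.

```bash
python3 -m creep '[-8,0,20,0,0,0,1, -25,0,55,0,0,0,1, -35,0,90,0,0,0,1, -40,0,120,0,0,0,1, -40,0,120,0,0,0,0.5, -40,0,120,0,0,0,-0.15]' 25
python3 - <<'E'
from h import *
s=sensors.read_state();np.savez('v8.npz',p=s['ee_pos'],r=s['tool_rot'])
p,d=vision.camera('wrist');save('w8.png',p);np.save('w8.npy',d)
for l in ['seat','tin_a','lid_edge','stamp']:
    print(l,[(np.round(r['at']),r['score']) for r in tip_of('wrist',l)])
p,d=vision.camera('side');save('s8.png',p);np.save('s8.npy',d)
for l in ['seat','tin_a','lid_edge','stamp']:
    print(l,[(np.round(r['at']),r['score']) for r in tip_of('side',l)])
print(s['t'],s['ee_pos'],s['contact_force'])
E
```

```text
t: 11.62
ee_pos: [0.4727, -0.0375, 0.1672]
tool_rot: [-1.446, 0.808, 0.962]
contact_force: [-0.6, 0.2, -0.1]
gripper_width: 0.0139
seat []
tin_a [(array([311., 224.]), 0.81), (array([250., 220.]), 0.56)]
lid_edge []
stamp [(array([144., 158.]), 0.95), (array([449.,  95.]), 0.86), (array([491., 231.]), 0.74), (array([489., 162.]), 0.71), (array([262.,  24.]), 0.63), (array([131.,  54.]), 0.62)]
seat [(array([342., 221.]), 0.73), (array([351., 247.]), 0.5)]
tin_a [(array([358., 276.]), 0.87), (array([351., 247.]), 0.66)]
lid_edge [(array([361., 175.]), 0.56), (array([342., 218.]), 0.55)]
stamp [(array([295., 201.]), 0.89), (array([270., 224.]), 0.8), (array([324., 326.]), 0.73), (array([253., 276.]), 0.59)]
11.625 [ 0.47272363 -0.03746103  0.16721559] [-0.58994906  0.23508223 -0.14487855]
```

View pics/w8.png

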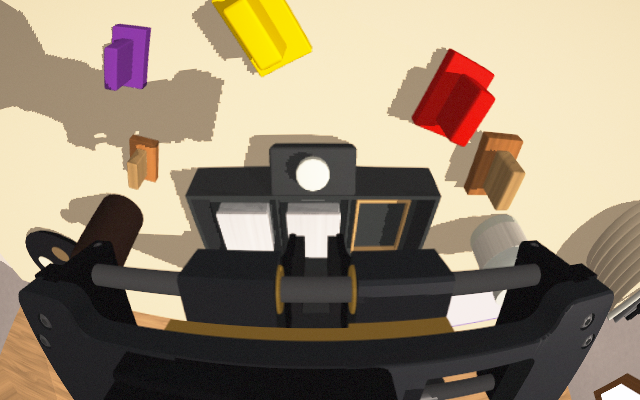

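View pics/s8.png

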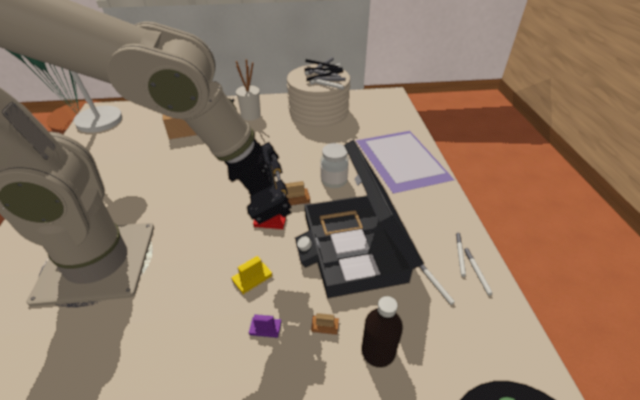

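The case is open: the tins are in the middle and −y bays, and the empty wooden rim is in the +y bay (wrist 378,225; side 341,222). The stamp still stands at side 295,195. Measuring both.

```bash
python3 - <<'E'
from h import *
C=np.array([.636,-.0242]);th=np.radians(6.2);Rc=np.array([[np.cos(th),-np.sin(th)],[np.sin(th),np.cos(th)]])
print('seat model',C+Rc@[-.01,.085])
d=np.load('s8.npy');W=cloud('side',d)
p=cv2.cvtColor(cv2.imread('pics/s8.png'),cv2.COLOR_BGR2RGB).astype(int)
L=(W[...,:2]-C)@Rc
m=(abs(L[...,0]+.01)<.065)&(abs(L[...,1]-.085)<.045)&(p[...,0]-p[...,2]>35)
P=W[m];print(m.sum(),'z',np.nanpercentile(P[:,2],[5,50,95]))
Q=L[m].astype(np.float32);print('case frame min/max',Q.min(0),Q.max(0));r=cv2.minAreaRect(Q);print(r)
m2=m&(abs(W[...,2]-.013)<.004); r=cv2.minAreaRect(L[m2].astype(np.float32));print('rimtop',m2.sum(),r)
# stamp on table: grip top
for a,b,nm in [(.052,.064,'grip'),(.011,.021,'foot')]:
    m=(abs(W[...,0]-.5)<.06)&(abs(W[...,1]-.18)<.06)&(W[...,2]>a)&(W[...,2]<b)
    n,l,st,ce=cv2.connectedComponentsWithStats(m.astype(np.uint8));k=1+st[1:,4].argmax()
    P=W[l==k];r=cv2.minAreaRect(P[:,:2].astype(np.float32));print(nm,st[k],r,np.median(P[:,2]))
# lid angle: lid points
m=(L[...,0]>0)&(L[...,0]<.2)&(abs(L[...,1])<.14)&(W[...,2]>.1)&(W[...,2]<.26)&(p.max(-1)<90)
print('lid pts',m.sum(), 'max z',np.nanpercentile(W[m][:,2],99.5), L[m][:,0].min())
# hinge-plane fit of inner surface
P=np.c_[L[m][:,0],W[m][:,2]];print(np.degrees(np.arctan(np.polyfit(P[:,1],P[:,0],1)[0])))
# case rim upper at z=.05
m=(abs(L[...,0])<.13)&(abs(L[...,1])<.15)&(abs(W[...,2]-.05)<.003)&(L[...,0]>-.11)
print('rim x',np.nanpercentile(L[m],[1,99],axis=0))
T=tool(6.2,30);delta(T,np.array([.5005,.1797,.041+.1])+T[:,0]*.019)
E
python3 - <<'E'
import cv2
i=cv2.imread('pics/s8.png')[180:300,280:430];cv2.imwrite('pics/s8c.png',cv2.resize(i,None,fx=5,fy=5))
E
```

```text
seat model [0.61687855 0.05922284]
294 z [0.00523294 0.0121356  0.01590267]
case frame min/max [-0.06109715  0.04929273] [0.04440438 0.1295539 ]
((-0.008336152881383896, 0.08956456184387207), (0.10603668540716171, 0.07899950444698334), 1.0934898853302002)
rimtop 200 ((-0.009809475392103195, 0.08608628064393997), (0.10336283594369888, 0.07114078849554062), 1.7892249822616577)
grip [285 181  20   8 113] ((0.5019321441650391, 0.17739102244377136), (0.05269277095794678, 0.023032482713460922), 1.0636564493179321) 0.058889320350088876
foot [288 188  23  16 166] ((0.5109045505523682, 0.1787685602903366), (0.06412869691848755, 0.05415671691298485), 4.1631178855896) 0.016987571687157213
lid pts 2046 max z 0.23994946492396388 0.0007226732698907322
-30.575726218309196
rim x [[-0.10912109 -0.13550292]
 [ 0.09772072  0.13579198]]
shift mm [ 36.8 218.1 -43.1] rv [ 0.009 -0.081 -0.002] t 12.125 F [-0.3  0.2 -0.2] w 0.04777977422518766 q [-0.01 -0.27  0.03  2.27 -0.07  0.7   1.75]
```

View pics/s8c.png

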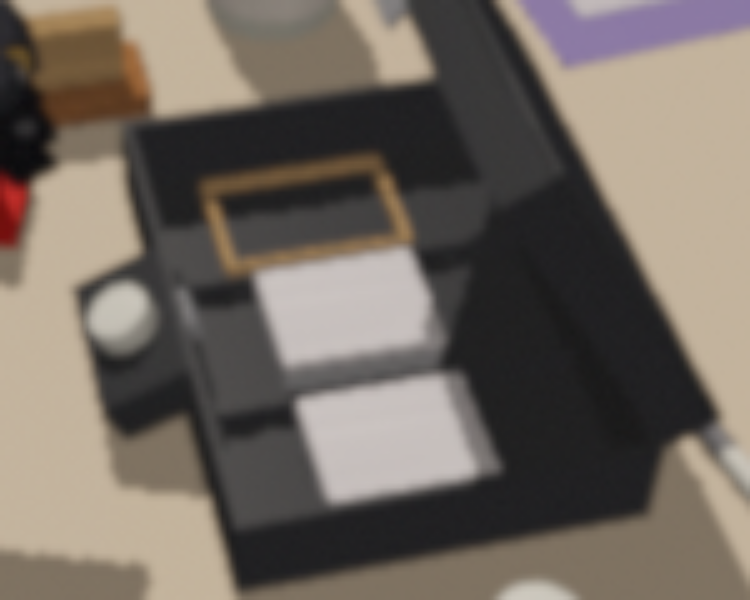

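The seat fits the model: (0.617, 0.059), rim about 103 x 71 mm, case yaw 6.2°. The lid plane sits 30.6° from vertical, so it's at its stop. Go back to the stamp.

```bash
python3 -m creep '[10,50,-5,0,-0.02,0,-0.3, 20,105,-15,0,-0.04,0,-0.3, 30,160,-25,0.005,-0.06,0,-0.3, 37,218,-43,0.009,-0.081,-0.002,-0.3, 37,218,-43,0.009,-0.081,-0.002,-0.3, 37,218,-43,0.009,-0.081,-0.002,-0.3, 37,218,-43,0.009,-0.081,-0.002,-0.3]' 25
python3 - <<'E'
from h import *
T=tool(6.2,30);delta(T,np.array([.5006,.1796,.041])+T[:,0]*.019)
p,d=vision.camera('wrist');save('w9.png',p)
E
```

```text
t: 13.0
ee_pos: [0.5103, 0.1797, 0.1248]
tool_rot: [-1.466, 0.746, 0.897]
contact_force: [-0.2, -0.1, 0.0]
gripper_width: 0.0566
shift mm [  -0.3    0.9 -100.2] rv [ 0.001 -0.001  0.001] t 13.0 F [-0.2 -0.1  0. ] w 0.05657652939292896 q [-0.05 -0.06 -0.5   2.22  0.39  0.52  0.83]
```

View pics/w9.png

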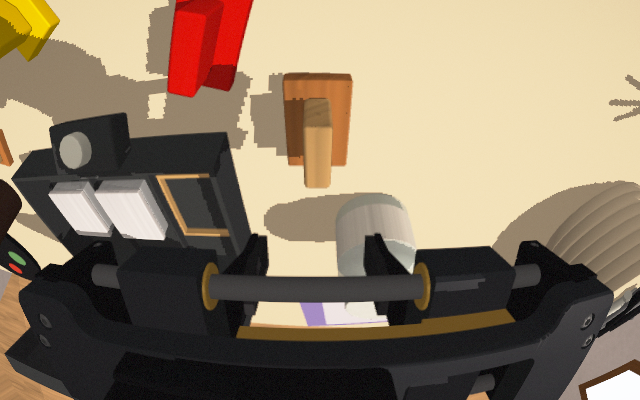

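The stamp is centred and aligned (column 317). Descend and grip.

```bash
python3 -m creep '[0,1,-50,0,0,0,-0.3, 0,1,-85,0,0,0,-0.3, 0,1,-99,0,0,0,-0.3, 0,1,-99,0,0,0,1, 0,1,-99,0,0,0,1, 0,1,-99,0,0,0,1, 0,1,-99,0,0,0,1, 0,1,-99,0,0,0,1, 0,1,-99,0,0,0,1, 0,1,-85,0,0,0,1, 0,1,-60,0,0,0,1, 0,1,-60,0,0,0,1]' 25
python3 - <<'E'
from h import *
T=tool(6.2,30);delta(T,np.array([.6169,.0592,.041+.085])+T[:,0]*.019)
E
```

```text
t: 14.55
ee_pos: [0.5114, 0.1809, 0.0665]
tool_rot: [-1.466, 0.743, 0.894]
contact_force: [-0.3, -1.8, -1.3]
gripper_width: 0.02
shift mm [ 115.  -120.7   43. ] rv [-0.     0.003  0.002] t 14.55 F [-0.3 -1.8 -1.3] w 0.019972918253027827 q [-0.04  0.06 -0.54  2.27  0.67  0.42  0.55]
```

```bash
python3 -m creep '[0,0,20,0,0,0,1, 0,0,34,0,0,0,1, 20,-30,34,0,0,0,1, 45,-60,34,0,0,0,1, 75,-90,32,0,0,0,1, 98,-110,30,0,0,0,1, 110,-118,28,0,0,0,1, 115,-121,28,0,0.003,0.002,1, 115,-121,28,0,0.003,0.002,1]' 25
python3 - <<'E'
from h import *
T=tool(6.2,30);delta(T,np.array([.6169,.0592,.005+.0415])+T[:,0]*.019)
p,d=vision.camera('side');save('s10.png',cv2.resize(p[150:300,240:440],None,fx=4,fy=4));W=cloud('side',d);np.save('s10.npy',d)
p,d=vision.camera('wrist');save('w10.png',p)
E
```

```text
t: 15.68
ee_pos: [0.626, 0.0607, 0.0942]
tool_rot: [-1.466, 0.744, 0.9]
contact_force: [-0.1, 0.4, -1.1]
gripper_width: 0.02
shift mm [  0.4  -0.5 -64.1] rv [-0.001 -0.001 -0.001] t 15.675 F [-0.1  0.4 -1.1] w 0.019972754767732304 q [ 0.18  0.17 -0.4   2.07  0.28  0.4   1.26]
```

View pics/s10.png

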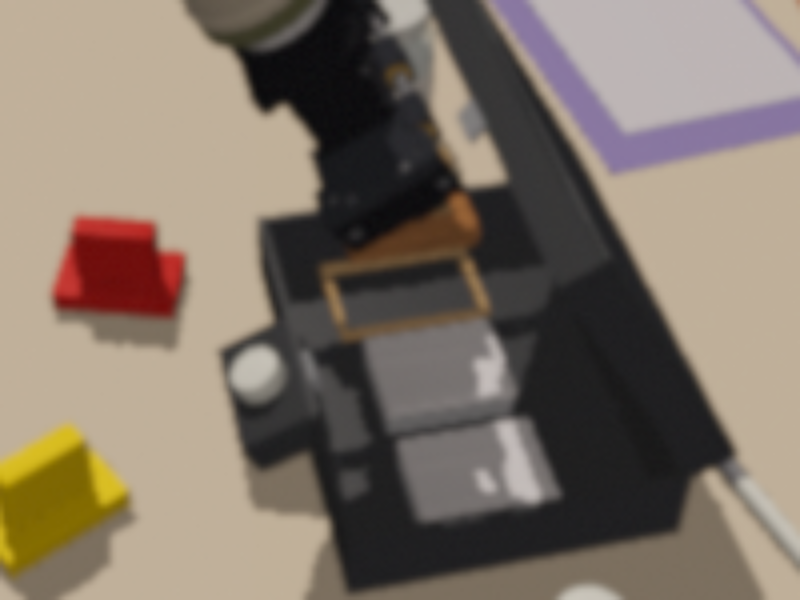

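View pics/w10.png

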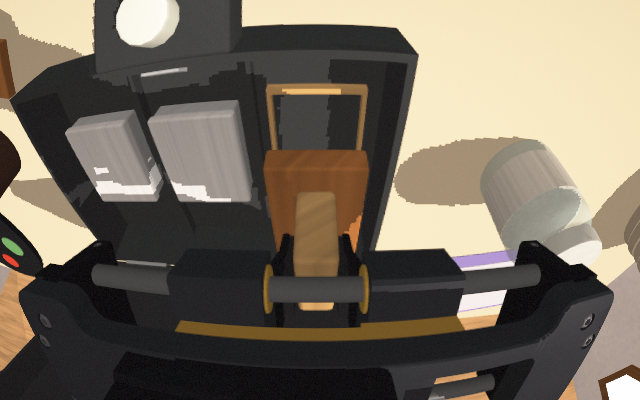

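The stamp is upright over the rim: stamp centre at column 317, rim centre at about 317 in the wrist view. Lower partway and check once more.

```bash
python3 -m creep '[0,0,-15,0,0,0,1, 0,0,-32,0,0,0,1, 0,-0.5,-45,0,0,0,1, 0.5,-0.5,-50,0,0,0,1, 0.5,-0.5,-50,0,0,0,1]' 25
python3 - <<'E'
from h import *
T=tool(6.2,30);delta(T,np.array([.6169,.0592,.005+.0415])+T[:,0]*.019)
p,d=vision.camera('wrist');save('w11.png',cv2.resize(p[40:340,200:440],None,fx=2,fy=2))
E
```

```text
t: 16.4
ee_pos: [0.6262, 0.0607, 0.0444]
tool_rot: [-1.467, 0.743, 0.9]
contact_force: [0.4, 0.1, -0.8]
gripper_width: 0.0196
shift mm [  0.1  -0.5 -14.3] rv [-0.    -0.001 -0.001] t 16.4 F [ 0.4  0.1 -0.8] w 0.01957765614085861 q [ 0.11  0.25 -0.33  2.1   0.41  0.3   1.13]
```

View pics/w11.png

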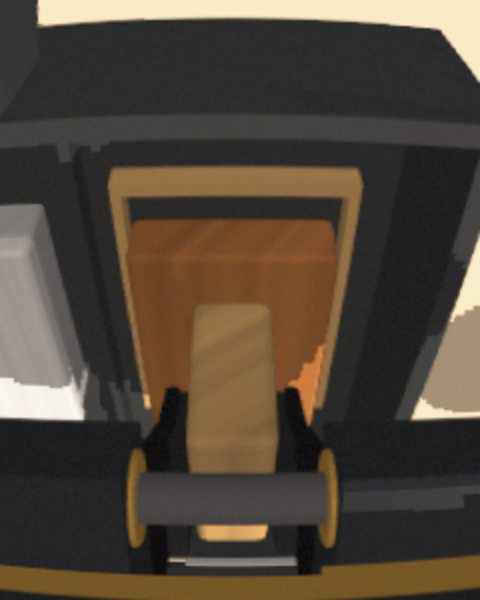

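```bash
python3 -m creep '[0,-0.5,-5,0,0,0,1, 0,-0.5,-9,0,0,0,1, 0,-0.5,-12,0,0,0,1, 0,-0.5,-13.5,0,0,0,1, 0,-0.5,-13.5,0,0,0,1]' 25
python3 - <<'E'
from h import *
T=tool(6.2,30);delta(T,np.array([.6169,.0592,.005+.0415])+T[:,0]*.019)
p,d=vision.camera('wrist');save('w12.png',cv2.resize(p[40:340,200:440],None,fx=2,fy=2))
E
```

```text
t: 17.08
ee_pos: [0.6267, 0.0603, 0.0315]
tool_rot: [-1.467, 0.743, 0.899]
contact_force: [-1.0, 0.1, 1.1]
gripper_width: 0.0197
shift mm [-0.3 -0.  -1.5] rv [-0.     0.    -0.002] t 17.075 F [-1.   0.1  1.1] w 0.01974853011768438 q [ 0.08  0.28 -0.3   2.11  0.45  0.27  1.09]
```

View pics/w12.png

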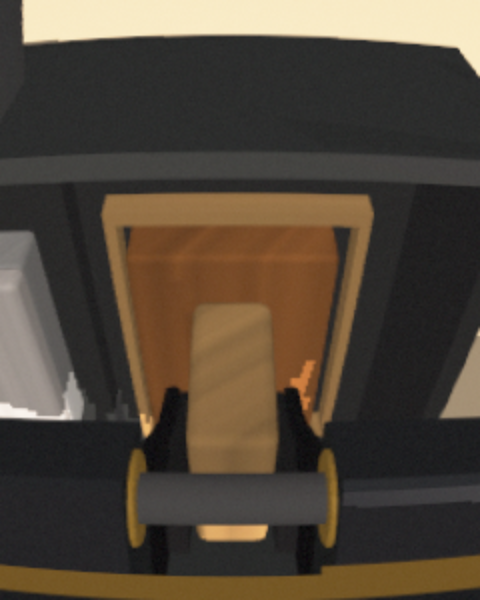

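```bash
python3 -m creep '[0,0,-1,0,0,0,1, 0,0,-2,0,0,0,1, 0,0,-2.5,0,0,0,1,0,0,-2.5,0,0,0,1]' 25
python3 - <<'E'
from h import *
T=tool(6.2,30);delta(T,np.array([.6169,.0592,.005+.0415])+T[:,0]*.019)
E
```

```text
t: 17.62
ee_pos: [0.6276, 0.0604, 0.0314]
tool_rot: [-1.468, 0.74, 0.896]
contact_force: [-21.0, -1.5, 28.4]
gripper_width: 0.0198
shift mm [-1.3 -0.1 -1.3] rv [ 0.     0.003 -0.002] t 17.625 F [-21.   -1.5  28.4] w 0.01980410232033157 q [ 0.08  0.28 -0.29  2.11  0.46  0.26  1.08]
```

A large reaction: 21 N in −x and 28 N up. Ease it off and look.

```bash
python3 -m creep '[-1,0,1,0,0,0,1,-1,0,1,0,0,0,1]' 25
python3 - <<'E'
from h import *
T=tool(6.2,30);delta(T,np.array([.6169,.0592,.005+.0415])+T[:,0]*.019)
p,d=vision.camera('wrist');save('w13.png',cv2.resize(p[40:340,200:440],None,fx=2,fy=2))
p,d=vision.camera('side');save('s13.png',cv2.resize(p[150:300,240:440],None,fx=4,fy=4));W=cloud('side',d);np.save('s13.npy',d)
C=np.array([.636,-.0242]);th=np.radians(6.2);Rc=np.array([[np.cos(th),-np.sin(th)],[np.sin(th),np.cos(th)]])
L=(W[...,:2]-C)@Rc
m=(abs(L[...,0]+.01)<.06)&(abs(L[...,1]-.085)<.035)&(p[...,0].astype(int)-p[...,2]>35)
print(m.sum(),np.c_[L[m],W[m][:,2]][::6].round(3).tolist())
E
```

```text
t: 17.88
ee_pos: [0.6266, 0.0604, 0.0324]
tool_rot: [-1.468, 0.74, 0.896]
contact_force: [-0.5, 0.3, -1.3]
gripper_width: 0.0199
shift mm [-0.3 -0.2 -2.4] rv [-0.     0.004 -0.002] t 17.875 F [-0.5  0.3 -1.3] w 0.019910374048445416 q [ 0.08  0.27 -0.3   2.11  0.46  0.26  1.09]
315 [[-0.02, 0.099, 0.126], [-0.022, 0.101, 0.118], [0.013, 0.087, 0.066], [0.011, 0.079, 0.066], [0.017, 0.079, 0.054], [0.038, 0.113, 0.015], [0.035, 0.103, 0.018], [0.035, 0.104, 0.008], [0.037, 0.093, 0.015], [0.039, 0.088, 0.015], [0.035, 0.086, 0.014], [0.021, 0.077, 0.022], [0.039, 0.079, 0.016], [0.022, 0.071, 0.024], [0.045, 0.087, 0.004], [0.016, 0.069, 0.023], [0.036, 0.076, 0.012], [0.005, 0.069, 0.023], [0.02, 0.063, 0.025], [0.038, 0.068, 0.016], [0.002, 0.066, 0.022], [0.017, 0.062, 0.022], [0.035, 0.066, 0.015], [-0.005, 0.062, 0.023], [0.011, 0.06, 0.022], [0.028, 0.06, 0.018], [-0.016, 0.061, 0.023], [0.0, 0.06, 0.021], [0.016, 0.059, 0.018], [0.036, 0.067, 0.006], [-0.019, 0.06, 0.022], [-0.003, 0.058, 0.02], [0.013, 0.058, 0.016], [0.032, 0.064, 0.006], [-0.028, 0.058, 0.022], [-0.011, 0.059, 0.016], [0.005, 0.057, 0.016], [0.02, 0.052, 0.016], [0.037, 0.054, 0.012], [-0.022, 0.059, 0.015], [-0.005, 0.059, 0.011], [0.009, 0.053, 0.014], [-0.038, 0.059, 0.016], [-0.022, 0.059, 0.011], [-0.007, 0.054, 0.013], [-0.06, 0.07, 0.006], [-0.036, 0.054, 0.016], [-0.021, 0.052, 0.015], [-0.06, 0.058, 0.013], [-0.045, 0.053, 0.016], [-0.029, 0.053, 0.012], [-0.052, 0.055, 0.011], [-0.055, 0.053, 0.01]]
```

View pics/w13.png

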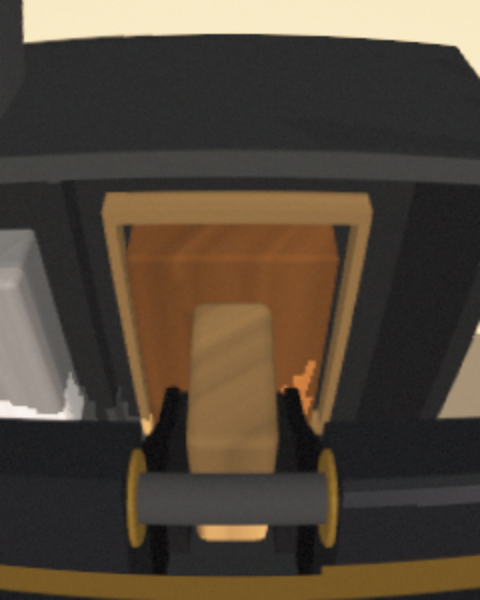

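View pics/s13.png

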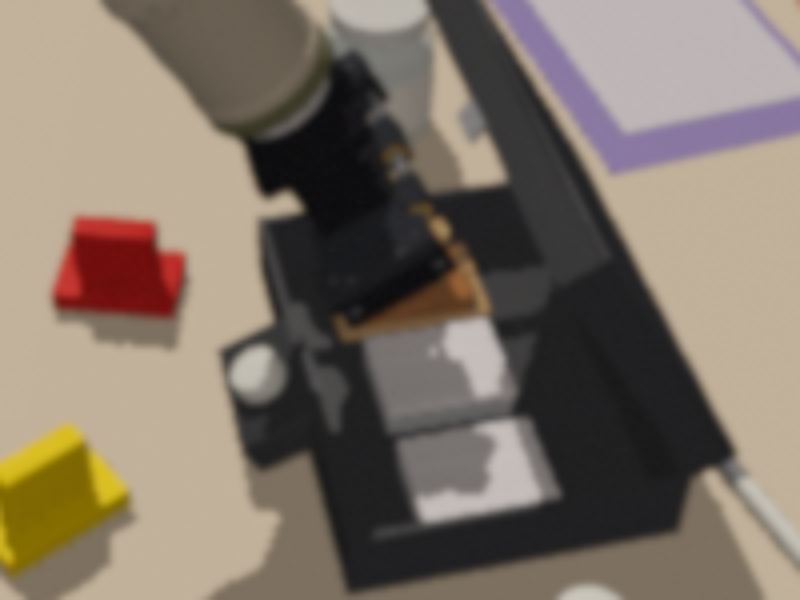

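Run:
```python
from h import *
s=sensors.read_state()
P=vision.camera_params('wrist');Tc=P['T_tool_cam'];R=Rn.from_rotvec(s['tool_rot']).as_matrix()
C=np.array([.636,-.0242]);th=np.radians(6.2);Rc=np.array([[np.cos(th),-np.sin(th)],[np.sin(th),np.cos(th)]])
def at(u,v,z):
    a=np.array([u-P['cx'],v-P['cy']]);r=np.hypot(*a);t=r/P['fx'];c=np.array([*(a/r*np.sin(t)),np.cos(t)])
    d=R@(Tc[:3,:3]@c);o=s['ee_pos']+R@Tc[:3,3]; X=o+d*(z-o[2])/d[2]; return (X[:2]-C)@Rc
f=lambda x,y:(200+x/2,40+y/2)
print('rim outer front (exp -.061?)',at(*f(235,195),.013))
print('rim inner front top (exp -.056)',at(*f(235,226),.013))
print('rim inner left/right', at(*f(125,226),.013),at(*f(350,226),.013))
for z in (.021,.023): print('foot top front L,M,R (centred -.052)',at(*f(130,262),z),at(*f(235,262),z),at(*f(337,262),z))
print('grip top: near',at(*f(232,445),.0635))
```

```text
rim outer front (exp -.061?) [-0.06547061  0.0864531 ]
rim inner front top (exp -.056) [-0.05602376  0.08651285]
rim inner left/right [-0.05621243  0.05927112] [-0.05648988  0.11504928]
foot top front L,M,R (centred -.052) [-0.05138039  0.06098084] [-0.05131298  0.08652085] [-0.05158839  0.1113461 ]
foot top front L,M,R (centred -.052) [-0.05319673  0.06142467] [-0.05313054  0.0865034 ] [-0.05340097  0.11088029]
grip top: near [-0.03751558  0.08587706]
```

The wrist view puts the foot front at case x −0.052 (−0.052 when centred) and y within 1 mm of the rim centre. So the load was just floor contact. Lower 1 mm to touch, then release gently and withdraw along the lean.

```bash
python3 -m creep '[0,0,-0.5,0,0,0,1, 0,0,-1,0,0,0,1, 0,0,-1,0,0,0,1]' 15
python3 -m creep '[0,0,0,0,0,0,0.4, 0,0,0,0,0,0,0.2, 0,0,0,0,0,0,0.2, 0,0,0,0,0,0,0.2]' 15
```

```text
t: 18.35
ee_pos: [0.6267, 0.0603, 0.0314]
tool_rot: [-1.468, 0.74, 0.896]
contact_force: [-6.3, -1.7, 8.0]
gripper_width: 0.0203
t: 18.85
ee_pos: [0.6267, 0.0604, 0.0314]
tool_rot: [-1.468, 0.74, 0.896]
contact_force: [0.2, 0.5, -0.0]
gripper_width: 0.0342
```

Released, and the force is back to zero. Withdraw along the tool axis.

```bash
python3 -m creep '[-5,-0.5,9,0,0,0,0.2, -15,-1.5,26,0,0,0,0.2, -30,-3,52,0,0,0,0.2, -50,-5,87,0,0,0,0.2, -75,-8,130,0,0,0,0.2, -120,-10,150,0,0,0,0.2, -150,-10,160,0,0,0,0.2,-150,-10,160,0,0,0,0.2,-150,-10,160,0,0,0,0.2]' 15
python3 - <<'E'
from h import *
s=sensors.read_state()
p,d=vision.camera('wrist');save('w14.png',p)
p,d=vision.camera('side');save('s14.png',p);W=cloud('side',d)
C=np.array([.636,-.0242]);th=np.radians(6.2);Rc=np.array([[np.cos(th),-np.sin(th)],[np.sin(th),np.cos(th)]])
L=(W[...,:2]-C)@Rc; roi=(abs(L[...,0]+.01)<.05)&(abs(L[...,1]-.085)<.04)
for nm,a,b in [('grip .0635',.0585,.0685),('foot .021',.0185,.025)]:
    m=roi&(W[...,2]>a)&(W[...,2]<b);n,l,st,ce=cv2.connectedComponentsWithStats(m.astype(np.uint8));k=1+st[1:,4].argmax()
    print(nm,st[k],cv2.minAreaRect(L[l==k].astype(np.float32)),np.median(W[l==k][:,2]))
m=(L[...,0]>0)&(L[...,0]<.2)&(abs(L[...,1])<.14)&(W[...,2]>.1)&(W[...,2]<.26)&(p.max(-1)<90)
print('lid deg from vert',np.degrees(np.arctan(np.polyfit(W[m][:,2],L[m][:,0],1)[0])))
for lab,x,y,r in [('bottle',.64,-.32,.07),('jar',.625,.24,.07)]:
    m=(np.hypot(W[...,0]-x,W[...,1]-y)<r)&(W[...,2]>(.16 if lab=='bottle' else .1));print(lab,W[m].mean(0))
print(s['t'],s['contact_force'],s['ee_pos'],s['dq'].round(3))
W0=cloud('side',np.load('side0.npy'))
for lab,x,y,r in [('bottle',.64,-.32,.07),('jar',.625,.24,.07)]:
    m=(np.hypot(W0[...,0]-x,W0[...,1]-y)<r)&(W0[...,2]>(.16 if lab=='bottle' else .1))&(W0[...,2]<.2);print(lab,'before',W0[m].mean(0))
E
```

```text
t: 19.98
ee_pos: [0.477, 0.0504, 0.1918]
tool_rot: [-1.469, 0.74, 0.896]
contact_force: [0.6, 0.8, -0.6]
gripper_width: 0.0349
grip .0635 [330 205  23  10 141] ((-0.011834892444312572, 0.08408703655004501), (0.021897129714488983, 0.054749079048633575), 89.49313354492188) 0.06400220061810495
foot .021 [324 212  35  19 265] ((-0.011345699429512024, 0.08174212276935577), (0.053097281605005264, 0.08415478467941284), 88.31889343261719) 0.022123463608140465
lid deg from vert -30.661076083606833
bottle [ 0.63811558 -0.30716791  0.16975   ]
jar [0.62263294 0.2481656  0.1100972 ]
19.975 [ 0.5823821   0.83265166 -0.5618537 ] [0.47695889 0.05044303 0.1917754 ] [-0.001  0.032  0.    -0.008  0.003 -0.001 -0.003]
bottle before [ 0.63817956 -0.307104    0.16973407]
jar before [0.63628557 0.24295867 0.10936744]
```

View pics/w14.png

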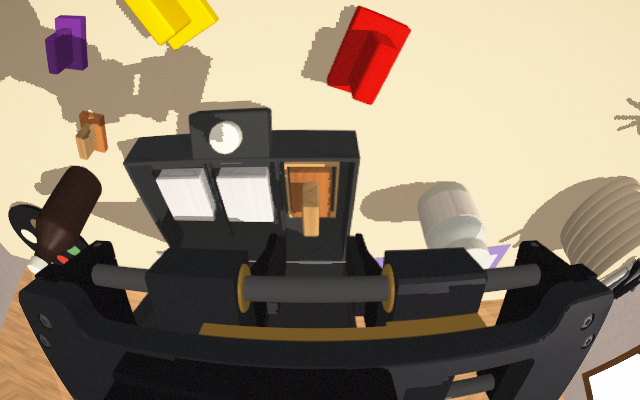

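View pics/s14.png

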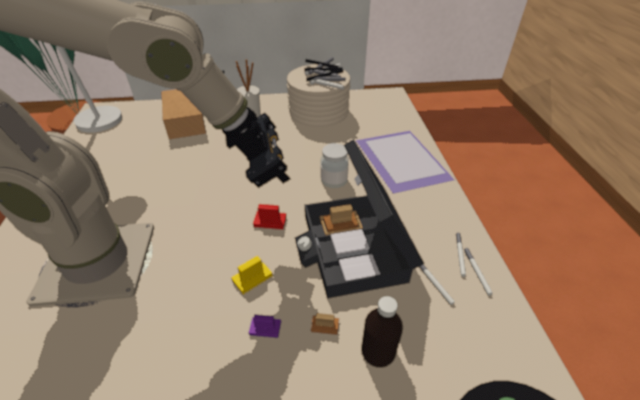

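The stamp sits in its seat (side 341,220), the lid is at its stop and the arm is clear, so I'm handing in. The 14 mm difference in the jar's top comes from the gripper hiding part of it in the first picture; the jar looks unmoved.

Run:
```python
from h import *
print(workorder.finish_job())
```

```text
the job is handed in; nothing more can be done
None
```

I took the stamp off the lid, set it upright on the table, pressed the button so the lid sprang open, then lowered the stamp into its seat in the +y bay. I let go at floor contact, withdrew and handed in at about 20 s of the 72 s; no verdict is reported.

**Last checks:**
- **Stamp:** upright and about 2 to 3 mm from the seat's centre, within about 2° of its direction. The foot's top measured 22 mm high against 21 mm expected, so it is lying on the floor.
- **Lid:** about 30.6° from vertical, which is about 1.04 rad, so at its stop.
- **Bottle and tins:** the bottle had moved less than 1 mm. I judged the tins by eye only; they look unmoved in their bays.
- **Arm:** clear of everything, with about 1 N or less on the force reading.

**What disagreed:**
- **Jar:** its measured top differed by about 14 mm from the first picture, where the gripper partly hid it. I put this down to that; it looks unmoved and nothing went near it.
- **Lowering:** I pushed slightly too far and the reaction reached 21 N sideways and 28 N up. I backed off 1 mm and looked again: the foot was within 1 mm of the rim's centre. I then lowered it to light contact before releasing.

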